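# Fit the guide bar on a cordless chainsaw

## Robot

A 6-joint arm with a two-finger parallel gripper is mounted at the origin on the work surface. World frame = base frame: x ahead of the robot, y to its left, z up, the work surface at z = 0. Lengths are in mm, angles in degrees, forces in N, time in s.
With the tool pointing down it reaches from about 300 to 850 mm from the base axis. Payload 4.2 kg.
Tool frame: the origin (TCP) lies midway between the tips of the shut fingers; the grasp point (between the pads) lies 19 mm behind it; z points along the fingers, y is the direction in which the jaws open and shut (so a half turn about z gives the same grasp; the last joint's range is limited). The gripper opens to 91 mm and grips with 3 to 60 N. Pads are 32 mm wide; open, the fingers measure 118 mm over their backs; the gripper's body (76 mm by 178 mm) begins 60 mm behind the grasp point.
Start: joints at [74.656, 18.312, 89.639, -0, 72.044, -1.146], TCP at [141.033, 557.452, 213.976] pointing down, gripper open.
Joint ranges: [-177.97, 177.97], [-48.28, 115.42], [12.27, 149.76], [-77.06, 257.06], [2.81, 150.46], [-146.56, 146.56]. Speed limits (degrees/s): [147.25, 147.25, 180, 180, 180, 180].

## Interface

Orientations are given as [roll, pitch, yaw] about the fixed x, y, z axes, in that order (R = Rz(yaw) Ry(pitch) Rx(roll)).
In Python, from workcell import env gives the robot as it stands.
- The arm moves only by the shell command python3 -m jog 'ROWS' [FORCE]. ROWS is JSON, a list of rows, each an object of numbers: "dx", "dy", "dz": the shift along the world's x, y, z in m; "wx", "wy", "wz": the turn, a rotation vector about the world's x, y, z in rad; "grip": the gripper's target within -1 to 1 (shut at 1, half-way at 0, fully open at -1). In form: [{"dx": .., "dy": .., "dz": .., "wx": .., "wy": .., "wz": .., "grip": ..}, ...]. A call has 1 to 10 rows; each row shifts and turns the commanded pose from where the row before left it; what a row does not reach is not made up. A row lasts 1/10 s, in which the tool goes at most 50 mm and 8.59 degrees, less where a joint would pass 70% of its speed; a pose out of reach is approached as far as the arm can. A call with a gripper value outside its range is refused whole. The fingers move at their own pace and stop on an object; FORCE is the grip in N (left out, the last holds). Time passes only in rows, so rows that do not move let the fingers close. It gives the time, the measured TCP pose, the force and the opening at its end, in the units of the state.
- env.state(): the state, without advancing time (a new reading comes with each control period).
- env.grab_frame(name): name is "scene" or "top" or "wrist"; returns the picture (384x512x3 uint8, red, green, blue); there is no depth.
- env.get_calibration(name): a dict with "fx", "fy", "cx", "cy" (pixels), "R" (3x3) and "t" (3): a world point X has camera coordinates R X + t. Camera axes: x right, y down, z forward; pixel columns grow to the right and rows downward; lengths in mm; the calibration is good to about 2 mm. The wrist camera is an equidistant fisheye: a pixel r from the principal point sees the ray r / f radians off the axis. A picture is of the moment at which its call begins: read the wrist's pose just before it. get_calibration takes no time and is no camera call; for the wrist camera it gives the pose at the moment of the call.
- env.job_done(): hands the job in, once; it reports no verdict.
The state is a dict: "time_s": time; "qpos": joint angles; "qvel": joint speeds; "effort": joint torques, N m; "ee_pos": TCP position; "ee_rot": TCP orientation; "force": force on the tool from outside, world axes, zero at the start; "torque": the same for the moment, N m; "gripper_width": finger opening in mm.
Only numpy, scipy, OpenCV 4.12 (cv2) and the standard library are available. Lean on these libraries where they do the work, as an engineer would, in place of code of your own. Each camera call takes 0.05 s, during which the arm holds its last target. There are 200 camera calls.

## Task

Put the chainsaw's guide bar back on the saw that lies on its side: hang it with its long slot over the clamp stud and one of its small round holes over the brass tensioner pin, nose pointing away from the saw, and leave it lying loose and flush on the steel bar pad. The pin sits wherever its screw was last left, so feel for it gently and do not force the bar down; leave everything else on the bench where it is.

Things in the scene. Friction and masses are not known exactly. Their poses are not given: they have to be found in the camera images.
- bar: Steel guide bar without chain: flat plate 290 x 52 x 5 mm, about 0.4 kg, lying level on the lath. Origin: underside, mid-width, at its centre of mass, a good place to pinch it across its width. x runs along the bar to the rounded nose (tip at x = +150 mm; the square tail ends at x = -140 mm), z up. The sides are parallel from x = -140 to +100 mm. It goes on the saw this way up.
- bar_slot (a point): Centre of the bar's long slot, on the underside, at (-108, 0, 0) mm from the bar's origin. The slot is 44 mm long (along the bar) and 10 mm wide and goes right through.
- bar_hole (a point): Centre, on the underside, of one of the bar's two equal round through holes, 8.5 mm diameter, at (-72, +15, 0) mm from the bar's origin, 36 mm noseward of the slot centre. The other is its mirror image at (-72, -15, 0) mm.
- bar_nose (a point): Point on the underside of the bar near its nose, at (+115, 0, 0) mm from the bar's origin.
- lath: Wooden lath under the bar, 240 long, 34 wide (narrower than the bar), 24 mm high, fixed on the table, parallel to the bar within 0.1 rad. Origin: centre of its underside, x along it.
- saw: Blue cordless chainsaw on its left side on a 12 mm plywood board, drive side up; it does not move. Origin: at table height straight below the clamp stud; x ahead, the way the fitted bar points (away from the rear handle), y to the saw's top (handles, hand guard up to 96 mm high), z up. At x = -90 mm are clutch drum and sprocket, up to 116 mm high. From x = 75 to 160 mm only the board lies under the bar.
- bar_pad (a point): Foot of the clamp stud on the face of the steel bar pad, 102 mm above the saw's origin, axes as the saw's. The fitted bar's underside lies in this plane. The stud is 8 mm in diameter and rises 26 mm above the pad, its last 5 mm tapering to 4.4 mm. The pad reaches from x = -40 to +55 mm and 30 mm to each side.
- pin_slot (a point): Middle of the tensioner pin's travel, on the pad's face, at (+36, +15) mm from bar_pad. The brass pin (6 mm diameter, flat top, 7.5 mm above the pad) stands stiffly anywhere within 12 mm of this point along the saw's x; where is not measured. So the fitted bar's slot centre lies within 12 mm of the stud along x. Until the pin is in its hole the bar rides about 7.5 mm high on it.
- nose_block (a point): Centre of the top of the wooden block that carries the nose end of the fitted bar: top level with the pad, at x = +190 mm from the stud, 50 mm along x, 75 mm across. Fixed to the saw's board.
- wrench: Steel spanner 160 mm long, 8 mm high, lying on the table; origin at its middle, x along it. Bystander.
- cover: Blue sprocket cover with a black clamp knob, about 160 by 85 mm and 56 mm high, lying on the table. Bystander.
- file: Round file with a wooden handle, 300 mm long, 28 mm high. Bystander.
- wedge: Orange plastic felling wedge, 180 by 64 mm, 26 mm high. Bystander.

How it is judged (in metres and radians):
On the way:
1. the bar has been lifted clear of its lath (height (world z) of bar above 0.06 m), for 0.2 s.
At the end, for the whole second after the job is handed in: The bar lies at rest, released, nose ahead (within 0.12 rad of the saw's x): slot centre within 15 mm of the stud along the saw and 4 mm across, underside flush with the pad (slot within 2.5 mm, nose 4 mm) - possible only with the tensioner pin in a round hole (z of bar_slot in the frame of bar_pad between -0.0025 and 0.0025 m and z of bar_nose in the frame of bar_pad between -0.004 and 0.004 m and x of bar_slot in the frame of bar_pad between -0.015 and 0.015 m and y of bar_slot in the frame of bar_pad between -0.004 and 0.004 m and x of bar_nose in the frame of bar_pad above 0.2 m and angle between the x axis of bar and the x axis of saw, either way round below 0.12 rad and linear speed of bar below 0.02 m/s and contact force between the fingers and bar below 0.1 N); the robot touches nothing.
It fails at once if the bar is forced: more than 40 N between the bar and the saw (contact force between bar and saw above 40 N).
It fails at once if the robot leans on the saw with more than 25 N (contact force between any of the fingers, the arm and saw above 25 N).
It fails at once if a bystander is moved by more than 30 mm (distance of any of wrench, cover, file, wedge from where it was at the start of the episode above 0.03 m).
It also fails if it takes over 58 s, if anything falls off the work surface, if the arm or the gripper's body presses on something with over 40 N, if the wrist force passes 120 N, or if a joint passes its speed limit or range.

## Working session

There is one attempt and no reset: what is moved stays moved. The work goes in short steps, Python scripts to look and compute and a shell command to move; the robot and the scene stay as the last step left them, time stands still between calls to the robot, and variables do not carry over. Pictures are saved under pics/ and viewed, about 8 in all and at most 12, crops included, and the job is handed in when it is done.

```bash
mkdir -p pics; ls; python3 - <<'E'
from workcell import env
import cv2,numpy as np
print(env.state())
for n in("scene","top","wrist"):
    im=env.grab_frame(n); cv2.imwrite(f"pics/{n}0.png",im[:,:,::-1]); c=env.get_calibration(n); print(n,c)
E
```

```text
pics
{'time_s': 0.0, 'qpos': array([ 7.46568744e+01,  1.83508428e+01,  8.97063608e+01, -1.79059047e-03,
        7.20448500e+01, -1.14647624e+00]), 'qvel': array([-0.03549949,  0.01635857,  0.10250304, -0.05386347, -0.10621217,
       -0.09004882]), 'effort': array([ 9.15142900e-04, -4.12461913e+01, -2.31974047e+01,  7.27576646e-02,
        4.56646609e-02, -1.37005045e-04]), 'ee_pos': array([140.89773241, 556.94073275, 213.12860412]), 'ee_rot': array([-1.79897933e+02, -3.39874709e-04,  1.65803904e+02]), 'force': array([0.02701923, 0.67005979, 0.46088979]), 'torque': array([-0.00532335, -0.02908449,  0.04698373]), 'gripper_width': 91.28496341469366}
scene {'fx': 453.70131012596386, 'fy': 453.70131012596386, 'cx': 268.9986396758778, 'cy': 192.09213996590952, 'R': array([[-4.36038637e-01,  8.99927893e-01, -3.07146468e-04],
       [ 6.82236090e-01,  3.30338642e-01, -6.52250181e-01],
       [-5.86876669e-01, -2.84615826e-01, -7.58003699e-01]]), 't': array([ 326.48376087, -303.22974942, 1544.38911786])}
top {'fx': 417.45511503966674, 'fy': 417.45511503966674, 'cx': 245.68738327465655, 'cy': 186.62540130380248, 'R': array([[-0.02264128, -0.99966165, -0.01280489],
       [-0.98099018,  0.02468393, -0.19248109],
       [ 0.19273204,  0.00820345, -0.98121713]]), 't': array([ -41.09068231,  592.72674203, 1125.53465457])}
wrist {'fx': 297.3186396354542, 'fy': 297.3186396354542, 'cx': 258.6156604091597, 'cy': 194.39085898849262, 'R': array([[ 0.24460946,  0.96962098, -0.00117128],
       [ 0.9343359 , -0.23538472,  0.2676013 ],
       [ 0.25919613, -0.06655217, -0.96352902]]), 't': array([-574.18815485,  -29.43267853,  390.07361423])}
```

```bash
python3 - <<'E'
import cv2
im=cv2.imread("pics/top0.png");cv2.imwrite("pics/top0b.png",cv2.resize(im,(800,600),interpolation=cv2.INTER_CUBIC))
E
```

```text
(no output)
```

View pics/top0b.png

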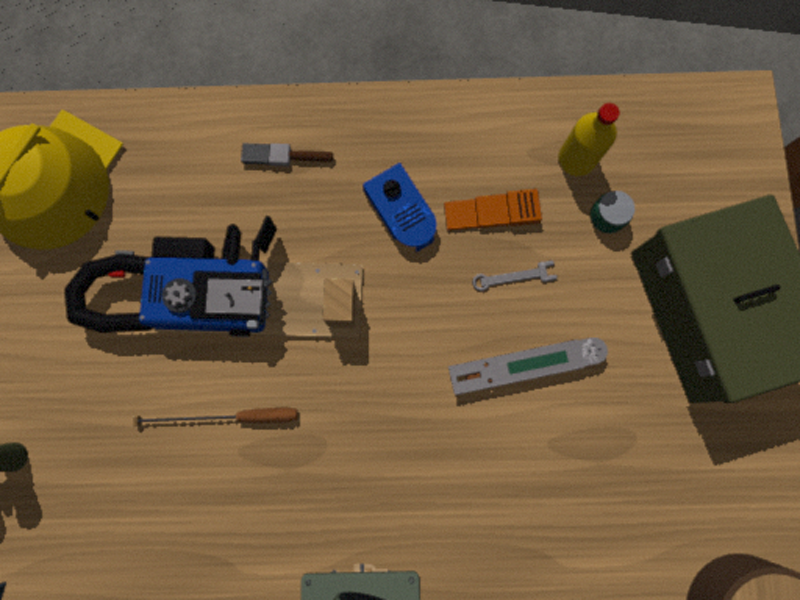

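View pics/scene0.png

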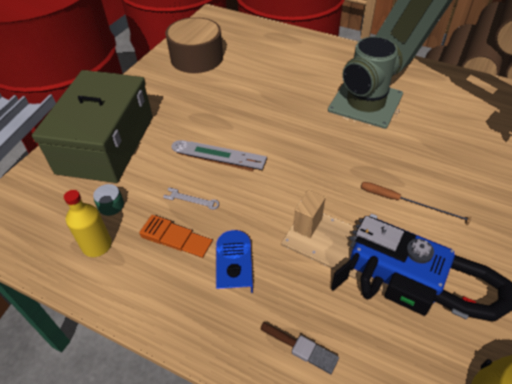

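The top view shows the bar at about (530,365) upscaled, with its tail and slot at (468,377) and its nose at (600,350), pointing right. The saw pad is at (235,297), and the nose block at (338,300) lies ahead to the right. The scene view agrees.

```bash
cat > h.py <<'E'
import numpy as np,cv2
from workcell import env
def ray(c,u,v,fish=False):
    x=(u-c['cx'])/c['fx'];y=(v-c['cy'])/c['fy']
    if fish:
        r=np.hypot(x,y); d=np.array([x/r*np.sin(r),y/r*np.sin(r),np.cos(r)]) if r>1e-9 else np.array([0,0,1.])
    else: d=np.array([x,y,1.])
    R=np.array(c['R']);return -R.T@np.array(c['t']),R.T@d
def onz(c,u,v,z,fish=False):
    o,d=ray(c,u,v,fish);return o+d*(z-o[2])/d[2]
def proj(c,X,fish=False):
    p=np.array(c['R'])@np.array(X,float)+c['t']
    if fish:
        th=np.arctan2(np.hypot(p[0],p[1]),p[2]);s=th/np.hypot(p[0],p[1])
        return np.array([c['cx']+c['fx']*s*p[0],c['cy']+c['fy']*s*p[1]])
    return np.array([c['cx']+c['fx']*p[0]/p[2],c['cy']+c['fy']*p[1]/p[2]])
E
python3 - <<'E'
from h import *
c=env.get_calibration("top");s=1.5625
for n,u,v,z in[("slot",468,377,29),("nosetip",607,350,29),("tailtop",449,367,29),("tailbot",456,394,29),("green",538,362,29),
 ("pad TL",207,275,102),("pad TR",262,277,102),("pad BL",205,314,102),("pad BR",264,316,102),("studbase?",232,297,102),("block",338,299,102),("drum",179,294,116),("pinslot",250,288,102)]:
    print(n,onz(c,u/s,v/s,z).round(0))
im=cv2.imread("pics/top0.png");hsv=cv2.cvtColor(im,cv2.COLOR_BGR2HSV)
m=((hsv[...,1]<50)&(hsv[...,2]>110)).astype(np.uint8)
m[:, :280]=0;m[:210]=0;m[265:]=0;m[:,400:]=0
cs,_=cv2.findContours(m,cv2.RETR_EXTERNAL,2);k=max(cs,key=cv2.contourArea)
W=np.array([onz(c,*p[0],29)[:2] for p in k],np.float32);r=cv2.minAreaRect(W);print(r,cv2.boxPoints(r))
E
```

```text
slot [ 436. -203.   29.]
nosetip [ 479. -458.   29.]
tailtop [ 455. -170.   29.]
tailbot [ 406. -180.   29.]
green [ 460. -332.   29.]
pad TL [620. 255. 102.]
pad TR [614. 158. 102.]
pad BL [551. 256. 102.]
pad BR [545. 153. 102.]
studbase? [580. 210. 102.]
block [572.  25. 102.]
drum [585. 298. 116.]
pinslot [595. 179. 102.]
((458.1703796386719, -314.54205322265625), (50.69279098510742, 288.50396728515625), 10.419482231140137) [[ 407.15344 -177.25276]
 [ 459.33044 -460.99933]
 [ 509.18732 -451.83136]
 [ 457.0103  -168.08478]]
```

```bash
python3 -m jog '[{"dx":0.015,"dy":-0.015,"dz":0.01,"wz":-0.1},{"dx":0.031,"dy":-0.032,"dz":0.01,"wz":-0.1},{"dx":0.031,"dy":-0.032,"dz":0.01,"wz":-0.1},{"dx":0.031,"dy":-0.032,"dz":0.01,"wz":-0.1},{"dx":0.031,"dy":-0.032,"wz":-0.1},{"dx":0.031,"dy":-0.032,"wz":-0.1},{"dx":0.031,"dy":-0.032,"wz":-0.1},{"dx":0.031,"dy":-0.032,"wz":-0.1},{"dx":0.031,"dy":-0.032,"wz":-0.1},{"dx":0.031,"dy":-0.032,"wz":-0.1}]' 40
python3 -m jog '[{"dx":0.031,"dy":-0.032,"wz":-0.1},{"dx":0.031,"dy":-0.032,"wz":-0.1},{"dx":0.031,"dy":-0.032,"wz":-0.1},{"dx":0.031,"dy":-0.032,"wz":-0.08},{"dx":0.018,"dy":-0.018},{"dx":0},{"dx":0},{"dx":0}]'
python3 - <<'E'
from h import *
c=env.get_calibration("wrist");im=env.grab_frame("wrist");cv2.imwrite("pics/w1raw.png",im[:,:,::-1]);s=env.state();print(s['time_s'],s['ee_pos'],s['ee_rot'],s['force'])
import pickle;pickle.dump(c,open("c1.pkl","wb"))
for n,p in dict(stud=[583,213,102],top=[583,213,128],pin=[596,176,102]).items():print(n,proj(c,p,True))
u,v=proj(c,[590,195,102],True).astype(int)
u0=max(0,min(512-200,u-100));v0=max(0,min(384-150,v-75));print(u0,v0)
cv2.imwrite("pics/w1.png",cv2.resize(im[v0:v0+150,u0:u0+200,::-1],(800,600),interpolation=cv2.INTER_CUBIC))
E
```

```text
0.2 [140.96423549 557.14845431 213.45575877] [-1.79940350e+02 -8.60653551e-04  1.65800485e+02] [ 0.93117474  0.92031467 -0.36965637]
stud [147.20657086 438.03980037]
top [144.24639754 448.01325888]
pin [135.4047348  439.64922284]
41 234invalid input
invalid input
```

View pics/w1.png

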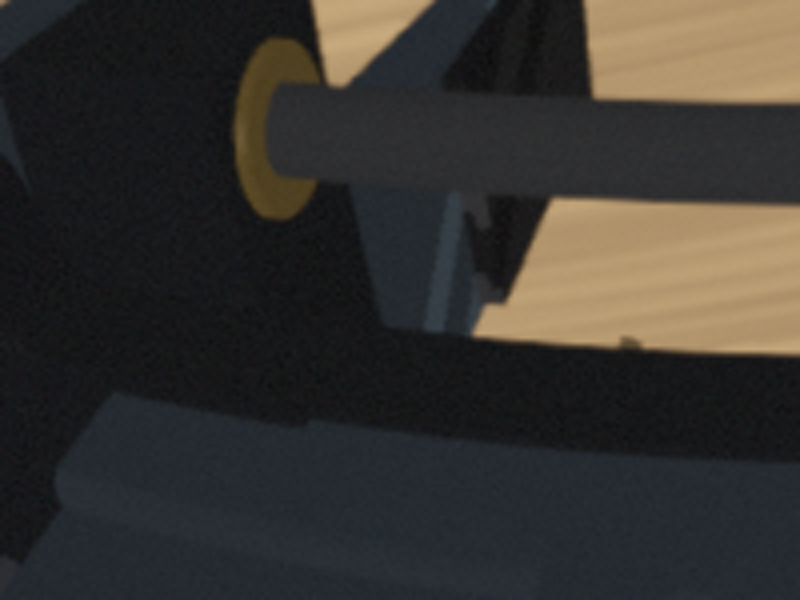

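The view shows only the gripper from the start pose, because the jog was refused as invalid input. Rows probably need every key, so I'll write them in full.

```bash
python3 -m jog '[{"dx":0.015,"dy":-0.015,"dz":0.01,"wx":0,"wy":0,"wz":-0.1,"grip":-1},{"dx":0.031,"dy":-0.032,"dz":0.01,"wx":0,"wy":0,"wz":-0.1,"grip":-1},{"dx":0.031,"dy":-0.032,"dz":0.01,"wx":0,"wy":0,"wz":-0.1,"grip":-1},{"dx":0.031,"dy":-0.032,"dz":0.01,"wx":0,"wy":0,"wz":-0.1,"grip":-1},{"dx":0.031,"dy":-0.032,"dz":0,"wx":0,"wy":0,"wz":-0.1,"grip":-1},{"dx":0.031,"dy":-0.032,"dz":0,"wx":0,"wy":0,"wz":-0.1,"grip":-1},{"dx":0.031,"dy":-0.032,"dz":0,"wx":0,"wy":0,"wz":-0.1,"grip":-1},{"dx":0.031,"dy":-0.032,"dz":0,"wx":0,"wy":0,"wz":-0.1,"grip":-1},{"dx":0.031,"dy":-0.032,"dz":0,"wx":0,"wy":0,"wz":-0.1,"grip":-1},{"dx":0.031,"dy":-0.032,"dz":0,"wx":0,"wy":0,"wz":-0.1,"grip":-1}]' 40
```

```text
time_s: 1.2
ee_pos: [436.0, 252.9, 254.0]
ee_rot: [180.0, -0.0, 108.3]
force: [0.2, 0.9, -0.2]
gripper_width: 91.3
```

```bash
python3 -m jog '[{"dx":0.031,"dy":-0.032,"dz":0,"wx":0,"wy":0,"wz":-0.1,"grip":-1},{"dx":0.031,"dy":-0.032,"dz":0,"wx":0,"wy":0,"wz":-0.1,"grip":-1},{"dx":0.031,"dy":-0.032,"dz":0,"wx":0,"wy":0,"wz":-0.1,"grip":-1},{"dx":0.031,"dy":-0.032,"dz":0,"wx":0,"wy":0,"wz":-0.08,"grip":-1},{"dx":0.013,"dy":-0.014,"dz":0,"wx":0,"wy":0,"wz":0,"grip":-1},{"dx":0,"dy":0,"dz":0,"wx":0,"wy":0,"wz":0,"grip":-1},{"dx":0,"dy":0,"dz":0,"wx":0,"wy":0,"wz":0,"grip":-1}]'
cat > look.py <<'E'
from h import *
import sys,pickle
n,P=sys.argv[1],eval(sys.argv[2]);w=int(sys.argv[3]) if len(sys.argv)>3 else 200
c=env.get_calibration("wrist");im=env.grab_frame("wrist");cv2.imwrite(f"pics/{n}raw.png",im[:,:,::-1]);s=env.state();print(s['time_s'],s['ee_pos'],s['ee_rot'],s['force'])
pickle.dump(c,open(n+".pkl","wb"))
u,v=proj(c,P,True).astype(int);h=w*3//4
u0=max(0,min(512-w,u-w//2));v0=max(0,min(384-h,v-h//2));print("crop",u0,v0,"scale",800/w,"P",u,v)
cv2.imwrite(f"pics/{n}.png",cv2.resize(im[v0:v0+h,u0:u0+w,::-1],(800,600),interpolation=cv2.INTER_CUBIC))
E
python3 look.py w2 [590,195,102]
```

```text
time_s: 1.9
ee_pos: [571.3, 112.9, 253.6]
ee_rot: [-179.9, -0.0, 86.8]
force: [0.2, 0.8, -0.1]
gripper_width: 91.2
1.95 [571.06926117 113.42220106 253.85444803] [-1.79936433e+02 -3.26408523e-02  8.68090901e+01] [-0.76100657  0.42249899  0.39774568]
crop 172 32 scale 4.0 P 272 107
```

View pics/w2.png

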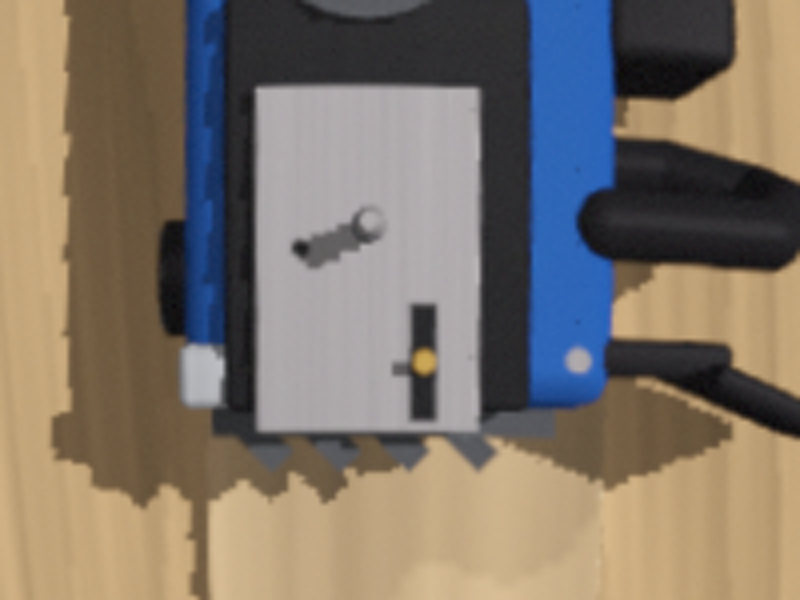

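The pad corners are at (255,88), (480,88), (257,432) and (481,432). The stud tip is at (369,222) and the brass pin at (424,361), near the middle of its slot, which spans rows 304 to 420.

```bash
python3 - <<'E'
from h import *
import pickle
c=pickle.load(open("w2.pkl","rb"))
f=lambda u,v,z:onz(c,172+u/4,32+v/4,z,True)[:2]
C=np.array([f(255,88,102),f(480,88,102),f(481,432,102),f(257,432,102)]);print(C.round(1))
S=np.array([[-40,-30],[-40,30],[55,30],[55,-30]])*1.0
# rigid fit saw->world
a=S-S.mean(0);b=C-C.mean(0);th=np.arctan2((a[:,0]*b[:,1]-a[:,1]*b[:,0]).sum(),(a*b).sum())
R=np.array([[np.cos(th),-np.sin(th)],[np.sin(th),np.cos(th)]]);t=C.mean(0)-R@S.mean(0)
print("yaw",np.degrees(th),"stud(pad)",t,"resid",(C-(S@R.T+t)).round(1).tolist())
st=f(369,222,128);pin=f(424,361,109.5);print("stud",st,"pin",pin,"pin-stud saw",R.T@(pin-st),R.T@(pin-t), "slotmid",R.T@(f(424,362,102)-t))
E
```

```text
[[553.8 255.6]
 [613.7 252.5]
 [609.2 158.3]
 [548.7 161.6]]
yaw -92.9302647507166 stud(pad) [581.74326065 214.48820866] resid [[-0.0, -0.4], [-0.1, -0.4], [0.3, 0.3], [-0.3, 0.5]]
stud [581.46030151 214.32372699] pin [594.2255908  178.52870175] pin-stud saw [35.09565535 14.57845732] [35.27438696 14.30427654] slotmid [35.75844499 14.7690087 ]
```

```bash
python3 -m jog '[{"dx":-0.006,"dy":-0.021,"dz":0,"wx":0,"wy":0,"wz":0.024,"grip":-1},{"dx":-0.012,"dy":-0.044,"dz":-0.01,"wx":0,"wy":0,"wz":0.024,"grip":-1},{"dx":-0.012,"dy":-0.044,"dz":-0.01,"wx":0,"wy":0,"wz":0.024,"grip":-1},{"dx":-0.012,"dy":-0.044,"dz":-0.01,"wx":0,"wy":0,"wz":0.024,"grip":-1},{"dx":-0.012,"dy":-0.044,"dz":-0.01,"wx":0,"wy":0,"wz":0.024,"grip":-1},{"dx":-0.012,"dy":-0.044,"dz":-0.01,"wx":0,"wy":0,"wz":0.024,"grip":-1},{"dx":-0.012,"dy":-0.044,"dz":-0.01,"wx":0,"wy":0,"wz":0.024,"grip":-1},{"dx":-0.012,"dy":-0.044,"dz":-0.01,"wx":0,"wy":0,"wz":0.024,"grip":-1},{"dx":-0.012,"dy":-0.044,"dz":-0.01,"wx":0,"wy":0,"wz":0.024,"grip":-1},{"dx":-0.012,"dy":-0.044,"dz":-0.01,"wx":0,"wy":0,"wz":0.021,"grip":-1}]'
python3 -m jog '[{"dx":0,"dy":-0.006,"dz":-0.01,"wx":0,"wy":0,"wz":0,"grip":-1},{"dx":0,"dy":0,"dz":0,"wx":0,"wy":0,"wz":0,"grip":-1},{"dx":0,"dy":0,"dz":0,"wx":0,"wy":0,"wz":0,"grip":-1}]'
python3 look.py w3 [457,-300,29] 360
```

```text
time_s: 2.95
ee_pos: [457.7, -304.3, 164.2]
ee_rot: [179.9, -0.0, 100.5]
force: [1.0, -0.4, 0.2]
gripper_width: 91.3
time_s: 3.25
ee_pos: [458.4, -308.7, 154.2]
ee_rot: [180.0, -0.1, 100.4]
force: [0.2, 0.9, 0.3]
gripper_width: 91.0
3.3 [ 458.72497096 -308.66541381  154.54818344] [ 1.79957218e+02 -1.56312400e-02  1.00440548e+02] [-0.02912769  0.60523444 -0.17981908]
crop 79 45 scale 2.2222222222222223 P 259 180
```

View pics/w3.png

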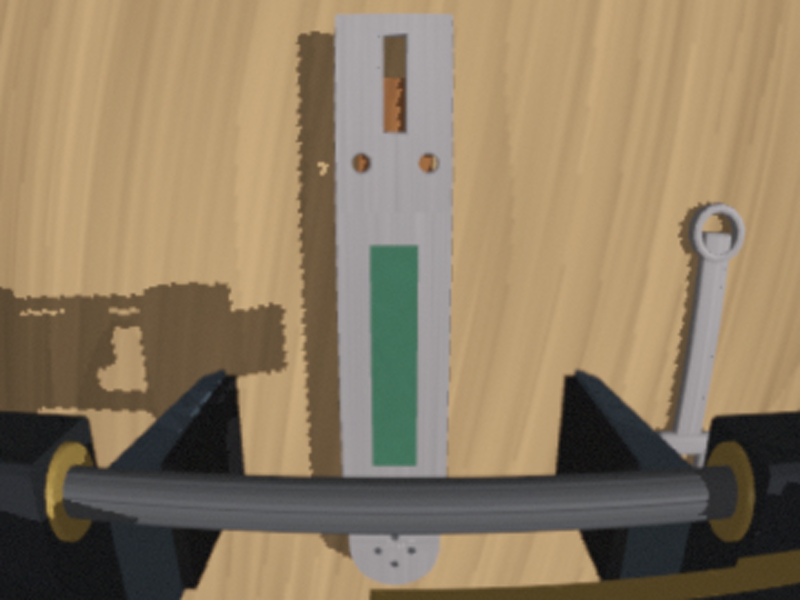

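The bar is centred, with tail corners at (335,14) and (453,14), holes at (361,163) and (429,163), and the slot's centre at (395,84). The nose tip is at (395,584).

```bash
python3 - <<'E'
from h import *
import pickle
c=pickle.load(open("w3.pkl","rb"));k=360/800
f=lambda u,v,z=29:onz(c,79+u*k,45+v*k,z,True)[:2]
C=np.array([f(335,14),f(453,14),f(361,163),f(429,163),f(395,84),f(395,584)])
S=np.array([[-140,-26],[-140,26],[-72,-15],[-72,15],[-108,0],[150,0]])*1.0
a=S-S.mean(0);b=C-C.mean(0);th=np.arctan2((a[:,0]*b[:,1]-a[:,1]*b[:,0]).sum(),(a*b).sum())
R=np.array([[np.cos(th),-np.sin(th)],[np.sin(th),np.cos(th)]]);t=C.mean(0)-R@S.mean(0)
print("yaw",np.degrees(th),"org",t,"resid",(C-(S@R.T+t)).round(1).tolist())
E
```

```text
yaw -79.58504593205397 org [ 455.6614311  -309.73279012] resid [[-0.2, -0.2], [-0.2, -0.3], [0.2, 0.0], [0.2, 0.0], [0.3, -0.6], [-0.3, 1.1]]
```

```bash
python3 -m jog '[{"dx":-0.003,"dy":-0.001,"dz":-0.02,"wx":0,"wy":0,"wz":0,"grip":-1},{"dx":0,"dy":0,"dz":-0.03,"wx":0,"wy":0,"wz":0,"grip":-1},{"dx":0,"dy":0,"dz":-0.03,"wx":0,"wy":0,"wz":0,"grip":-1},{"dx":0,"dy":0,"dz":-0.03,"wx":0,"wy":0,"wz":0,"grip":-1},{"dx":0,"dy":0,"dz":-0.02,"wx":0,"wy":0,"wz":0,"grip":-1},{"dx":0,"dy":0,"dz":-0.01,"wx":0,"wy":0,"wz":0,"grip":-1},{"dx":0,"dy":0,"dz":-0.004,"wx":0,"wy":0,"wz":0,"grip":-1},{"dx":0,"dy":0,"dz":0,"wx":0,"wy":0,"wz":0,"grip":-1},{"dx":0,"dy":0,"dz":0,"wx":0,"wy":0,"wz":0,"grip":1},{"dx":0,"dy":0,"dz":0,"wx":0,"wy":0,"wz":0,"grip":1}]' 35
python3 -m jog '[{"dx":0,"dy":0,"dz":0,"wx":0,"wy":0,"wz":0,"grip":1},{"dx":0,"dy":0,"dz":0,"wx":0,"wy":0,"wz":0,"grip":1},{"dx":0,"dy":0,"dz":0,"wx":0,"wy":0,"wz":0,"grip":1},{"dx":0,"dy":0,"dz":0,"wx":0,"wy":0,"wz":0,"grip":1},{"dx":0,"dy":0,"dz":0,"wx":0,"wy":0,"wz":0,"grip":1}]'
```

```text
time_s: 4.3
ee_pos: [455.7, -311.9, 11.1]
ee_rot: [179.9, 0.1, 100.3]
force: [-0.3, 0.1, -0.5]
gripper_width: 78.3
time_s: 4.8
ee_pos: [455.3, -311.7, 10.2]
ee_rot: [180.0, 0.0, 100.3]
force: [0.1, 0.4, 1.2]
gripper_width: 51.2
```

```bash
python3 -m jog '[{"dx":0,"dy":0,"dz":0.01,"wx":0,"wy":0,"wz":0,"grip":1},{"dx":0,"dy":0,"dz":0.02,"wx":0,"wy":0,"wz":0,"grip":1},{"dx":0,"dy":0,"dz":0.03,"wx":0,"wy":0,"wz":0,"grip":1},{"dx":0,"dy":0,"dz":0.03,"wx":0,"wy":0,"wz":0,"grip":1},{"dx":0,"dy":0.01,"dz":0.02,"wx":0,"wy":0,"wz":0,"grip":1},{"dx":0.005,"dy":0.02,"dz":0.01,"wx":0,"wy":0,"wz":-0.01,"grip":1},{"dx":0.01,"dy":0.03,"dz":0.005,"wx":0,"wy":0,"wz":-0.02,"grip":1},{"dx":0.01,"dy":0.04,"dz":0,"wx":0,"wy":0,"wz":-0.02,"grip":1},{"dx":0.01,"dy":0.04,"dz":0,"wx":0,"wy":0,"wz":-0.03,"grip":1},{"dx":0.01,"dy":0.04,"dz":0,"wx":0,"wy":0,"wz":-0.03,"grip":1}]'
python3 -m jog '[{"dx":0.01,"dy":0.04,"dz":0,"wx":0,"wy":0,"wz":-0.03,"grip":1},{"dx":0.01,"dy":0.04,"dz":0,"wx":0,"wy":0,"wz":-0.03,"grip":1},{"dx":0.015,"dy":0.04,"dz":0,"wx":0,"wy":0,"wz":-0.03,"grip":1},{"dx":0.015,"dy":0.04,"dz":0,"wx":0,"wy":0,"wz":-0.03,"grip":1},{"dx":0.015,"dy":0.035,"dz":0,"wx":0,"wy":0,"wz":0,"grip":1},{"dx":0.01,"dy":0.025,"dz":0,"wx":0,"wy":0,"wz":0,"grip":1},{"dx":0,"dy":0.01,"dz":0,"wx":0,"wy":0,"wz":0,"grip":1},{"dx":0,"dy":0.005,"dz":0,"wx":0,"wy":0,"wz":0,"grip":1},{"dx":0,"dy":0,"dz":0,"wx":0,"wy":0,"wz":0,"grip":1},{"dx":0,"dy":0,"dz":0,"wx":0,"wy":0,"wz":0,"grip":1}]'
python3 look.py w4 [582,200,115] 200
```

```text
time_s: 5.8
ee_pos: [499.3, -129.9, 134.8]
ee_rot: [-179.9, -0.0, 93.9]
force: [0.4, 0.8, -3.7]
gripper_width: 51.8
time_s: 6.8
ee_pos: [574.3, 102.3, 134.9]
ee_rot: [-180.0, 0.0, 87.1]
force: [0.4, 0.0, -4.0]
gripper_width: 51.6
6.85 [574.53292137 102.241691   135.02164649] [-1.79975666e+02  3.21822572e-02  8.70698656e+01] [-0.55766512  0.11345611 -4.30888683]
crop 164 3 scale 4.0 P 264 78
```

View pics/w4.png

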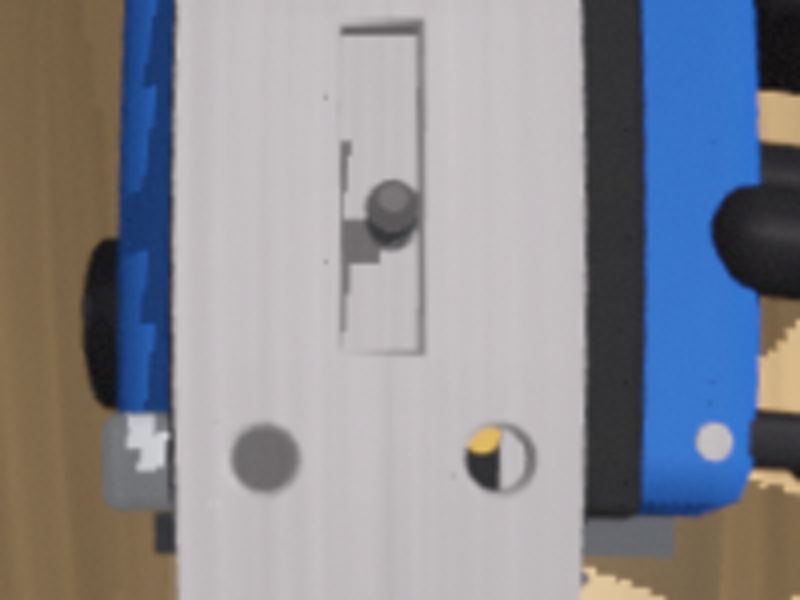

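Through the slot the stud tip is at (393,205), and the holes are at (265,458) and (501,458). The brass pin shows at the upper left of the right-hand hole, so I'll fit the pose and work out the correction.

```bash
cat > fit.py <<'E'
from h import *
import pickle,sys
def fit(S,C):
    a=S-S.mean(0);b=C-C.mean(0);th=np.arctan2((a[:,0]*b[:,1]-a[:,1]*b[:,0]).sum(),(a*b).sum())
    R=np.array([[np.cos(th),-np.sin(th)],[np.sin(th),np.cos(th)]]);return th,R,C.mean(0)-R@S.mean(0)
E
python3 - <<'E'
from fit import *
c=pickle.load(open("w4.pkl","rb"))
f=lambda u,v,z:onz(c,164+u/4,3+v/4,z,True)[:2]
z=153.9
C=np.array([f(341,30,z),f(424,20,z),f(342,354,z),f(424,354,z),f(265,458,z),f(501,458,z)])
S=np.array([[-130,-5],[-130,5],[-86,-5],[-86,5],[-72,-15],[-72,15]])*1.0
th,R,t=fit(S,C);print("yaw",np.degrees(th),t,"resid",(C-(S@R.T+t)).round(1).tolist())
ths=np.radians(-92.93);Rs=np.array([[np.cos(ths),-np.sin(ths)],[np.sin(ths),np.cos(ths)]])
st=f(393,205,128);print("stud from this view",st)
for s0 in (np.array([581.6,214.4]),st):
    goal=s0+Rs@np.array([35.2+72,0]);print("goal origin",goal,"delta",goal-t)
E
```

```text
yaw -92.71775755471438 [574.55338185 103.55404853] resid [[-0.2, -1.0], [0.3, 0.4], [-0.1, -0.3], [0.1, -0.3], [0.2, 0.6], [-0.2, 0.6]]
stud from this view [581.33701725 213.52690044]
goal origin [576.12037966 107.34013936] delta [1.56699782 3.78609082]
goal origin [575.85739692 106.4670398 ] delta [1.30401507 2.91299127]
```

```bash
python3 -m jog '[{"dx":0.0014,"dy":0.0033,"dz":0,"wx":0,"wy":0,"wz":-0.003,"grip":1},{"dx":0,"dy":0,"dz":-0.007,"wx":0,"wy":0,"wz":0,"grip":1},{"dx":0,"dy":0,"dz":-0.007,"wx":0,"wy":0,"wz":0,"grip":1},{"dx":0,"dy":0,"dz":-0.007,"wx":0,"wy":0,"wz":0,"grip":1},{"dx":0,"dy":0,"dz":-0.004,"wx":0,"wy":0,"wz":0,"grip":1},{"dx":0,"dy":0,"dz":-0.003,"wx":0,"wy":0,"wz":0,"grip":1},{"dx":0,"dy":0,"dz":0,"wx":0,"wy":0,"wz":0,"grip":1},{"dx":0,"dy":0,"dz":0,"wx":0,"wy":0,"wz":0,"grip":1}]'
```

```text
time_s: 7.65
ee_pos: [576.6, 106.8, 107.0]
ee_rot: [180.0, -0.0, 87.0]
force: [0.4, -0.5, -5.3]
gripper_width: 51.3
```

```bash
python3 -m jog '[{"dx":0,"dy":0,"dz":-0.003,"wx":0,"wy":0,"wz":0,"grip":1},{"dx":0,"dy":0,"dz":-0.003,"wx":0,"wy":0,"wz":0,"grip":1},{"dx":0,"dy":0,"dz":-0.002,"wx":0,"wy":0,"wz":0,"grip":1},{"dx":0,"dy":0,"dz":0,"wx":0,"wy":0,"wz":0,"grip":1},{"dx":0,"dy":0,"dz":0,"wx":0,"wy":0,"wz":0,"grip":1}]'
python3 look.py w5 [582,195,110] 120
```

```text
time_s: 8.15
ee_pos: [576.4, 106.8, 98.9]
ee_rot: [-180.0, 0.0, 87.0]
force: [0.3, -0.7, -3.5]
gripper_width: 51.5
8.2 [576.4917098  106.77702392  99.04384727] [ 1.79987061e+02 -2.82252563e-03  8.69622879e+01] [ 0.21875253  0.50392633 -4.30483118]
crop 201 44 scale 6.666666666666667 P 261 89
```

View pics/w5.png

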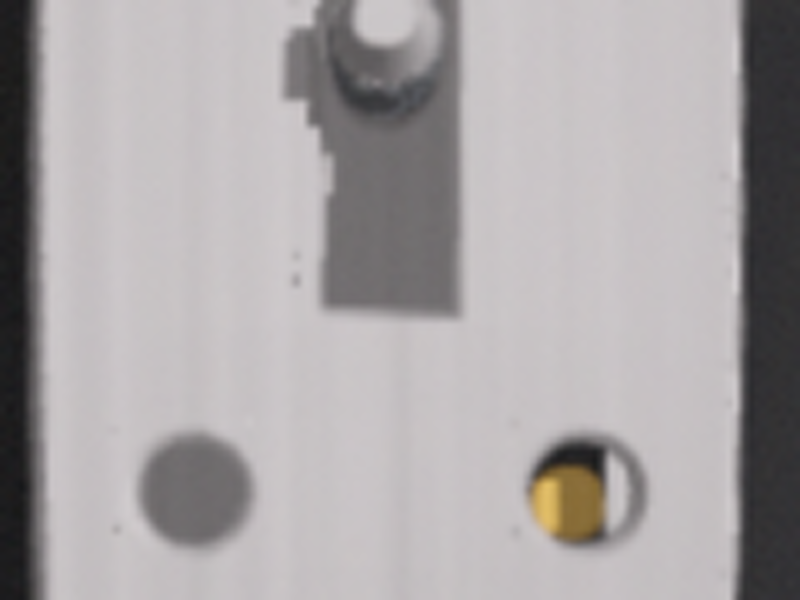

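The right-hand hole is centred at (588,490) and the pin top under it at about (567,504). The stud tip is at (385,20) in a slot spanning columns 322 to 460.

```bash
python3 - <<'E'
from fit import *
c=pickle.load(open("w5.pkl","rb"));k=120/800
f=lambda u,v,z:onz(c,201+u*k,44+v*k,z,True)[:2]
z=117.9
hole=f(588,490,z);pin=f(567,504,109.5);print("hole",hole,"pin",pin,"d",pin-hole)
print("stud",f(385,20,128),"slot centerline at same row",f(391,20,z), "slot end",f(391,311,z),"hole L",f(196,490,z))
C=np.array([f(196,490,z),hole,f(322,308,z),f(460,315,z)]);S=np.array([[-72,-15],[-72,15],[-86,-5],[-86,5.]])
th,R,t=fit(S,C);print(np.degrees(th),t,(C-(S@R.T+t)).round(1).tolist())
E
```

```text
hole [594.96228399 179.76070089] pin [594.07391877 178.54750006] d [-0.88836522 -1.21320084]
stud [581.44240641 214.39858161] slot centerline at same row [582.00482479 216.67366089] slot end [580.81777341 194.02026284] hole L [565.42494758 181.28675484]
-93.09706315852155 [576.23744777 108.37868413] [[0.3, 0.2], [-0.1, 0.3], [-0.2, 0.0], [0.1, -0.5]]
```

```bash
python3 -m jog '[{"dx":-0.0007,"dy":-0.0012,"dz":0,"wx":0,"wy":0,"wz":0,"grip":1},{"dx":0,"dy":0,"dz":-0.001,"wx":0,"wy":0,"wz":0,"grip":1},{"dx":0,"dy":0,"dz":-0.001,"wx":0,"wy":0,"wz":0,"grip":1},{"dx":0,"dy":0,"dz":-0.001,"wx":0,"wy":0,"wz":0,"grip":1},{"dx":0,"dy":0,"dz":0,"wx":0,"wy":0,"wz":0,"grip":1}]' 18
python3 -m jog '[{"dx":0,"dy":0,"dz":-0.0005,"wx":0,"wy":0,"wz":0,"grip":1},{"dx":0,"dy":0,"dz":-0.0005,"wx":0,"wy":0,"wz":0,"grip":1},{"dx":0,"dy":0,"dz":0,"wx":0,"wy":0,"wz":0,"grip":1}]'
```

```text
time_s: 8.7
ee_pos: [575.6, 105.6, 95.7]
ee_rot: [-180.0, 0.0, 87.0]
force: [-0.4, -0.7, -3.9]
gripper_width: 51.7
time_s: 9.0
ee_pos: [575.7, 105.6, 94.9]
ee_rot: [-180.0, 0.0, 87.0]
force: [0.7, -0.3, -3.8]
gripper_width: 51.8
```

```bash
python3 -m jog '[{"dx":0,"dy":0,"dz":-0.0005,"wx":0,"wy":0,"wz":0,"grip":1},{"dx":0,"dy":0,"dz":-0.0005,"wx":0,"wy":0,"wz":0,"grip":1},{"dx":0,"dy":0,"dz":0,"wx":0,"wy":0,"wz":0,"grip":1}]'
```

```text
time_s: 9.3
ee_pos: [575.7, 105.5, 93.9]
ee_rot: [-180.0, 0.0, 87.0]
force: [-0.2, 0.9, -3.8]
gripper_width: 51.6
```

```bash
python3 -m jog '[{"dx":0,"dy":0,"dz":-0.0005,"wx":0,"wy":0,"wz":0,"grip":1},{"dx":0,"dy":0,"dz":-0.0005,"wx":0,"wy":0,"wz":0,"grip":1},{"dx":0,"dy":0,"dz":-0.0005,"wx":0,"wy":0,"wz":0,"grip":1},{"dx":0,"dy":0,"dz":0,"wx":0,"wy":0,"wz":0,"grip":1}]'
```

```text
time_s: 9.7
ee_pos: [575.7, 105.5, 92.4]
ee_rot: [-180.0, 0.0, 87.0]
force: [-0.1, 0.6, -3.9]
gripper_width: 51.9
```

```bash
python3 -m jog '[{"dx":0,"dy":0,"dz":-0.0005,"wx":0,"wy":0,"wz":0,"grip":1},{"dx":0,"dy":0,"dz":-0.0005,"wx":0,"wy":0,"wz":0,"grip":1},{"dx":0,"dy":0,"dz":-0.0005,"wx":0,"wy":0,"wz":0,"grip":1},{"dx":0,"dy":0,"dz":0,"wx":0,"wy":0,"wz":0,"grip":1}]'
```

```text
time_s: 10.1
ee_pos: [575.7, 105.6, 90.9]
ee_rot: [-180.0, 0.0, 87.0]
force: [1.2, 1.0, -4.1]
gripper_width: 51.8
```

```bash
python3 -m jog '[{"dx":0,"dy":0,"dz":-0.0005,"wx":0,"wy":0,"wz":0,"grip":1},{"dx":0,"dy":0,"dz":-0.0005,"wx":0,"wy":0,"wz":0,"grip":1},{"dx":0,"dy":0,"dz":0,"wx":0,"wy":0,"wz":0,"grip":1}]'
```

```text
time_s: 10.4
ee_pos: [575.6, 105.5, 89.9]
ee_rot: [-180.0, 0.0, 87.0]
force: [-0.0, -0.4, -4.0]
gripper_width: 51.7
```

```bash
python3 -m jog '[{"dx":0,"dy":0,"dz":-0.0005,"wx":0,"wy":0,"wz":0,"grip":1},{"dx":0,"dy":0,"dz":-0.0005,"wx":0,"wy":0,"wz":0,"grip":1},{"dx":0,"dy":0,"dz":0,"wx":0,"wy":0,"wz":0,"grip":1}]'
```

```text
time_s: 10.7
ee_pos: [575.7, 105.5, 88.9]
ee_rot: [-180.0, 0.0, 87.0]
force: [-0.6, -0.4, -4.1]
gripper_width: 51.7
```

```bash
python3 -m jog '[{"dx":0,"dy":0,"dz":-0.0004,"wx":0,"wy":0,"wz":0,"grip":1},{"dx":0,"dy":0,"dz":0,"wx":0,"wy":0,"wz":0,"grip":1}]'
```

```text
time_s: 10.9
ee_pos: [575.7, 105.5, 88.5]
ee_rot: [-180.0, 0.0, 87.0]
force: [-0.3, 0.3, -3.9]
gripper_width: 51.8
```

```bash
python3 -m jog '[{"dx":0,"dy":0,"dz":-0.0004,"wx":0,"wy":0,"wz":0,"grip":1},{"dx":0,"dy":0,"dz":0,"wx":0,"wy":0,"wz":0,"grip":1}]'
```

```text
time_s: 11.1
ee_pos: [575.8, 105.6, 88.3]
ee_rot: [180.0, -0.0, 87.0]
force: [-0.4, -0.1, -3.4]
gripper_width: 52.0
```

```bash
python3 -m jog '[{"dx":0,"dy":0,"dz":-0.0003,"wx":0,"wy":0,"wz":0,"grip":1},{"dx":0,"dy":0,"dz":0,"wx":0,"wy":0,"wz":0,"grip":-0.2},{"dx":0,"dy":0,"dz":0,"wx":0,"wy":0,"wz":0,"grip":-0.5},{"dx":0,"dy":0,"dz":0,"wx":0,"wy":0,"wz":0,"grip":-0.8},{"dx":0,"dy":0,"dz":0,"wx":0,"wy":0,"wz":0,"grip":-0.8},{"dx":0,"dy":0,"dz":0,"wx":0,"wy":0,"wz":0,"grip":-0.8}]'
```

```text
time_s: 11.7
ee_pos: [575.8, 105.6, 88.0]
ee_rot: [180.0, -0.0, 87.0]
force: [1.0, -0.2, -0.6]
gripper_width: 81.1
```

```bash
python3 -m jog '[{"dx":0,"dy":0,"dz":0.01,"wx":0,"wy":0,"wz":0,"grip":-0.8},{"dx":0,"dy":0,"dz":0.02,"wx":0,"wy":0,"wz":0,"grip":-0.8},{"dx":0,"dy":0,"dz":0.03,"wx":0,"wy":0,"wz":0,"grip":-0.8},{"dx":0,"dy":0,"dz":0.03,"wx":0,"wy":0,"wz":0,"grip":-0.8},{"dx":0,"dy":0,"dz":0.02,"wx":0,"wy":0,"wz":0,"grip":-0.8},{"dx":0,"dy":0,"dz":0,"wx":0,"wy":0,"wz":0,"grip":-0.8},{"dx":0,"dy":0,"dz":0,"wx":0,"wy":0,"wz":0,"grip":-0.8}]'
python3 look.py w6 [580,160,107] 280
```

```text
time_s: 12.4
ee_pos: [575.6, 105.5, 198.1]
ee_rot: [180.0, -0.0, 87.0]
force: [-1.3, 0.2, 0.0]
gripper_width: 82.1
12.45 [575.06009866 105.43213355 197.11159209] [-1.79919373e+02  1.94406164e-02  8.69630829e+01] [-0.25565864 -0.33162328 -0.45256926]
crop 121 32 scale 2.857142857142857 P 261 137
```

View pics/w6.png

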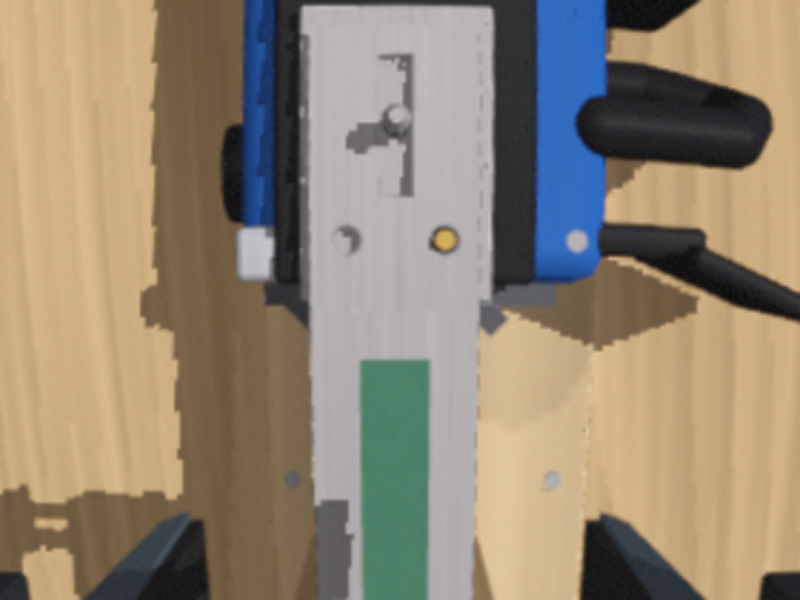

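The brass pin sits inside the right-hand hole at (445,240) and the stud is in the slot at (397,119). The bar runs straight ahead and the fingers are clear of it.

```bash
python3 -c "
from workcell import env
s=env.state();print(s['time_s'],s['force'],s['gripper_width']);print(env.job_done())"
```

```text
12.45 [-0.25565864 -0.33162328 -0.45256926] 82.33395396646755
the job is handed in; nothing more can be done
None
```

The guide bar is back on the saw: slot over the clamp stud, its saw-top-side round hole over the brass pin, nose pointing away. I released it and handed the job in at 12.45 s.

- **Pin and stud:** The wrist camera placed the pin about 35 mm ahead of the stud. I corrected the bar's position twice while hovering, then lowered it in steps of 0.5 mm or less near the pin. The readings between steps showed no upward push on the bar.
- **Last checks:** After release the wrist force was near zero. The final picture shows the pin in the hole, the stud in the slot, the bar lined up with the saw, and the fingers clear.
- **Not measured directly:** I judged the bar flush from the gripper height at release. That matched the expected seated height to about 0.2 mm, and the pin shows in the hole.
- **Bystanders:** I took no final picture of them, but the arm's path stayed well above them.
- **Failed or disagreed:** The first move command was refused because its rows left out some values; nothing moved, and I resent it in full. The stud and pin readings disagreed by about 0.5 mm on the sideways correction, which is within the fit's clearance.

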